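# Uncover a culture plate and measure its clear zone with sprung forceps

## Task

Measure the clear zone on the red blood-agar plate: lift its lid off and set it down gently, flat on the worktop, then take the sprung angled forceps off their rest by the ribbed grips, squeeze them until the gap between the points is as wide as the zone (22 mm), and hold the points just above the agar, one over each opposite edge of the zone. Finish while still holding the forceps there, steady, so the gap can be read; the forceps must not touch the plates or the reading box, and everything else stays where it is.

Things in the scene. Friction and masses are not known exactly. Their poses are not given: they have to be found in the camera images.
- forceps_grip (a point): Centre of the forceps' ribbed grips, half-way up, midway between the legs. x along the forceps to the points, y across the legs (the squeeze), z up. At first level, 52 mm above the worktop. Grips 34 mm long, 10.5 mm high, 29 mm over their outer faces at rest, about 20.5 mm at a point gap of 22 mm. The points lie 70 mm ahead and 22 mm lower (leg ends bent down), the tail ends 101 mm behind.
- point_left (a point): The tip of the forceps' left leg (on the +y side of the forceps), end of a 3 mm thick round point. Axes: those of the leg, not needed.
- point_right (a point): The tip of the forceps' right leg (on the -y side of the forceps). The point gap is the distance from point_left to point_right: 38 mm at rest. It shrinks by about 1.9 mm for each mm that the grips are squeezed.
- leg_left (a joint): Squeeze angle of the left leg, rad: 0 sprung open (gap 38 mm), 0.0535 at a gap of 22 mm, 0.12 with the points touching (their axes 2 mm apart). The right leg always moves by the same amount.
- blood_plate_zone (a point): Centre of the white 6 mm disc on the red blood-agar plate, at the height of the agar's upper surface: clear dish, 58 mm across, 13 mm high, dull red lawn with a dark red round clear zone of 22 mm diameter about this point. The rim is 7.5 mm above the agar. Loose, in one of the two places on the reading box.
- cream_plate_zone (a point): The same on the other plate: cream lawn with a 15 mm darker zone, lid on. Not the one to measure: a bystander. It stands 110 mm from the blood plate, in the other place on the reading box.
- reading_box: Fixed white box with a black top, 100 mm (x) by 190 mm (y) by 38 mm high, origin at the centre of its underside; the two plates stand side by side on it, at y = +55 and -55 mm in its frame, each between four 3.5 mm high pegs.
- forceps_rest: Fixed steel rest of the forceps, base plate 150 by 64 by 5 mm. Origin on the worktop straight below the grips; x points along the forceps to their points. Two notched uprights, 56 mm high with their notch floors at 48 mm, carry the forceps 88 mm behind and 36 mm ahead of the grips, each 4 mm thick; between them the grips are free.
- timer: White bench timer, 66x62x22 mm, bystander; origin at the centre of its underside.
- notes_pen: Blue pen, 149 mm long, lying, bystander.
- calculator: Pocket calculator, 156x108x31 mm, bystander.
- slide_box: Blue slide box, 87x100x34 mm, bystander.
- dropper: Dropper bottle with a blue label and cap, 37 mm across, 100 mm high, bystander.
- spare_dish: Closed clear dish on the worktop, 61 mm across, 14 mm high, bystander.
- blood_plate: The blood-agar plate itself; origin at the centre of its underside, 5.5 mm below blood_plate_zone.
- cream_plate: The cream plate with its lid (one closed piece, 64 mm across, 15 mm high); origin at the centre of its underside.
- forceps: The loose steel angled forceps as a whole (about 36 g, legs 8 mm high); same origin and axes as forceps_grip. The legs spring apart: force at the grips 0 N at rest, about 5 N at the 22 mm gap, 12 N when shut.
- blood_lid_centre (a point): Centre of the blood plate's clear lid, half-way up: 64 mm across, 8 mm high, 25 g, skirt 5.8 mm deep, lying loose over the plate's rim (about 1.5 mm play); its skirt ends 7 mm above the box's top. It can be taken across its diameter. Lying on the worktop this point is 4 mm up.
- blood_lid: The same lid as a whole; origin at the centre of its underside, 4 mm below blood_lid_centre.
There are look-alikes about, which are no part of the job. What is shaped like the cream_plate but purple is not meant.

How it is judged:
By the outcome, as a careful person would: the job done as asked, in the order asked, and still so for the second after the job is handed in, while the arm keeps its last pose, push and grip.
It also fails if it takes over 53 s, if anything falls off the work surface, if the arm or the gripper's body presses on something with over 40 N, if the wrist force passes 120 N, or if a joint passes its speed limit or range.

## Robot

A 7-joint arm with a two-finger parallel gripper is mounted at the origin on a cart in front of the work surface, level with it; the furniture and walls round the work are solid. World frame = base frame: x ahead of the robot, y to its left, z up, the work surface at z = 0. Lengths are in m, angles in degrees, forces in N, time in s.
With the tool pointing down it reaches from about 0.425 to 0.875 m from the base axis. Payload 4.7 kg.
Tool frame: the origin (TCP) lies midway between the tips of the shut fingers; the grasp point (between the pads) lies 19 mm behind it; y points along the fingers, x is the direction in which the jaws open and shut, and the axes are right-handed (so a half turn about y gives the same grasp; the last joint's range is limited). The gripper opens to 87 mm and grips with 3 to 60 N. Pads are 19 mm wide; open, the fingers measure 117 mm over their backs; the gripper's body (75 mm by 190 mm) begins 51 mm behind the grasp point.
Start: joints at [-73.849, 18.392, -4.016, 83.108, 1.295, 78.541, -3.26], TCP at [0.172, 0.627, 0.223] pointing down, gripper open.
Joint ranges: [-163.93, 163.93], [-17.29, 119.83], [-79.2, 71.16], [3.27, 140.29], [-89.18, 269.18], [5.43, 117.66], [-154.24, 154.24]. Speed limits (degrees/s): [147.25, 147.25, 180, 180, 180, 180, 180].

## Interface

Orientations are given as [roll, pitch, yaw] about the fixed x, y, z axes, in that order (R = Rz(yaw) Ry(pitch) Rx(roll)).
In Python, from cell import env gives the robot as it stands.
- The arm moves only by the tool carry_out, never from a script. Its argument "targets" is a list of rows, each a list of 2 entries, a list of its own where there are three numbers: the shift along the tool's x, y, z in mm, then the turn, a rotation vector about the tool's x, y, z in degrees. A call has 1 to 12 rows; each row shifts and turns the commanded pose from where the row before left it, along the tool's axes as they then stand; what a row does not reach is not made up. A row lasts 1/10 s, in which the tool goes at most 50 mm and 8.59 degrees, less where a joint would pass 70% of its speed; a pose out of reach is approached as far as the arm can. A call with a gripper value outside its range is refused whole. "jaw" is the opening, from 0 (shut) to 1 (fully open), set as the call begins (left out, the last holds). The fingers move at their own pace and stop on an object; "squeeze" is the grip in N (left out, the last holds). Time passes only in rows, so rows that do not move let the fingers close. It gives the time, the measured TCP pose, the force and the opening at its end, in the units of the state.
- env.get_obs(): the state, without advancing time (a new reading comes with each control period).
- env.read_camera(name): name is "scene" or "top" or "wrist"; returns the picture (400x640x3 uint8, red, green, blue); there is no depth.
- env.get_calibration(name): a dict with "fx", "fy", "cx", "cy" (pixels), "R" (3x3) and "t" (3): a world point X has camera coordinates R X + t; the wrist camera has in their place "hand_eye" (4x4, takes a point from camera to tool coordinates, whose origin is the TCP and whose axes are the tool frame's). Camera axes: x right, y down, z forward; pixel columns grow to the right and rows downward; lengths in m; the calibration is good to about 2 mm. A picture is of the moment at which its call begins: read the wrist's pose just before it. get_calibration takes no time and is no camera call.
- env.sign_off(): hands the job in, once; it reports no verdict.
Trained networks look in the newest picture that a camera, given by its name, has taken for a name from the list of things; names that differ only in an ending like _2 or _b are one class to them, and where a whole thing is asked for, a point or a joint stands for the part that bears it (a point fixed in the world has none). Each returns a list of dicts, best first, with "p" (0 to 1); they miss things now and then, are a little off and sometimes report something else, mostly with a low value. They report only what shows in the picture. A call takes as long as a camera call. They do not tell look-alikes from the thing itself.
- env.outline_of(camera, label): "mask" (400x640 bool, what is visible of it) and "xy" ([column, row] in pixels, amid what is visible of it).
The state is a dict: "time_s": time; "qpos": joint angles; "joint_velocities": joint speeds; "effort": joint torques, N m; "tool_pos": TCP position; "tool_rot": TCP orientation; "force": force on the tool from outside, world axes, zero at the start; "wrist_torque": the same for the moment, N m; "grip_width": finger opening in m.
Only numpy, scipy, OpenCV 4.12 (cv2) and the standard library are available. Lean on these libraries where they do the work, as an engineer would, in place of code of your own. Each camera call takes 0.05 s, during which the arm holds its last target.

## Working session

There is one attempt and no reset: what is moved stays moved. The work goes in short steps, Python scripts to look and compute and a tool call to move; the robot and the scene stay as the last step left them, time stands still between calls to the robot, and variables do not carry over. Pictures are saved under pics/ and viewed, and the job is handed in when it is done.

Besides the shell and the picture viewer there is one more tool, called after "Request:" by a JSON object that holds its "method" and its "body". carry_out: Moves the arm, as the interface text tells. Its arguments: {"type":"object","properties":{"targets":{"type":"array","items":{"type":"array"}},"jaw":{"type":"number"},"squeeze":{"type":"number"}},"required":["targets"]}

```bash
ls; mkdir -p pics; python3 - <<'E'
from cell import env
import cv2,numpy as np
print(env.get_obs())
for n in ("scene","top","wrist"):
    im=env.read_camera(n); cv2.imwrite(f"pics/{n}0.png",im[:,:,::-1]); print(n,env.get_calibration(n))
E
```

```text
pics
{'time_s': 0.0, 'qpos': array([-73.84994655,  18.43901867,  -4.01685514,  83.1757127 ,
         1.29536305,  78.53954268,  -3.26244977]), 'joint_velocities': array([ 0.08135064,  0.1171851 ,  0.02010383,  0.00653368, -0.0441475 ,
        0.03382428, -0.04355246]), 'effort': array([ 5.33572202e-04, -4.91270041e+01, -4.03928831e-01, -3.12535214e+01,
       -6.40128320e-02,  4.33974189e-02,  1.66256959e-04]), 'tool_pos': array([0.17186995, 0.62629189, 0.22145505]), 'tool_rot': array([-90.00567667,   0.1090048 ,  74.65858753]), 'force': array([-0.57966959, -0.82000286,  0.07685885]), 'wrist_torque': array([-0.00618748, -0.01062431,  0.00217975]), 'grip_width': 0.08733614505488291}
scene {'fx': 401.31114492495465, 'fy': 401.31114492495465, 'cx': 313.08194690947624, 'cy': 201.85035498535257, 'R': array([[ 0.71705773, -0.69693047,  0.01077621],
       [-0.28745363, -0.3097691 , -0.90631866],
       [ 0.63497923,  0.64678514, -0.42245752]]), 't': array([-0.34224912,  0.22724066,  0.88313985])}
top {'fx': 380.0683096669039, 'fy': 380.0683096669039, 'cx': 318.53808623551646, 'cy': 201.89524054247968, 'R': array([[-0.06876012, -0.99761878,  0.0053673 ],
       [-0.97433718,  0.06599765, -0.21520075],
       [ 0.21433408, -0.02002679, -0.97655508]]), 't': array([0.04217999, 0.51305004, 1.13428386])}
wrist {'fx': 339.36576394072245, 'fy': 339.36576394072245, 'cx': 319.42039382892824, 'cy': 198.1235924576338, 'hand_eye': array([[ 9.99999915e-01,  4.39208303e-05,  4.09125131e-04,
         5.44055491e-04],
       [-3.85845424e-04, -2.45340814e-01,  9.69436814e-01,
        -1.62348735e-01],
       [ 1.42953563e-04, -9.69436890e-01, -2.45340777e-01,
         6.74602266e-02],
       [ 0.00000000e+00,  0.00000000e+00,  0.00000000e+00,
         1.00000000e+00]])}
```

View pics/scene0.png

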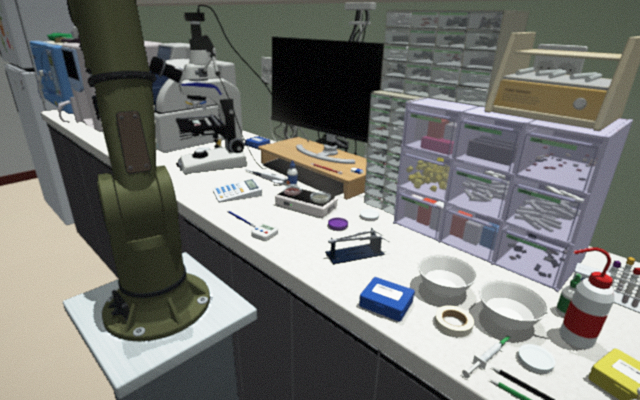

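View pics/top0.png

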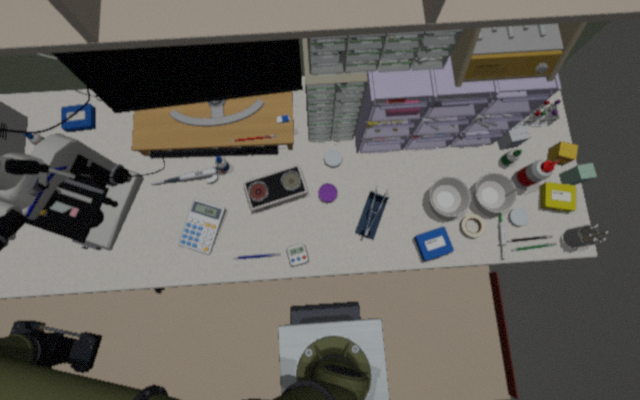

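View pics/wrist0.png

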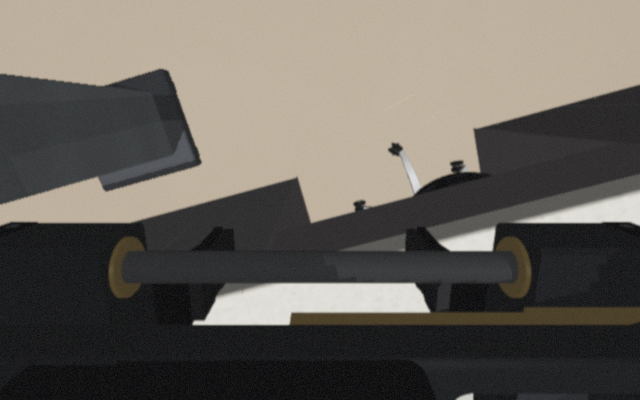

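```bash
cat > h.py <<'E'
from cell import env
import cv2,numpy as np
from scipy.spatial.transform import Rotation as Ro
def cal(n,obs=None):
    c=env.get_calibration(n)
    K=np.array([[c['fx'],0,c['cx']],[0,c['fy'],c['cy']],[0,0,1]])
    if 'R' in c: return K,np.array(c['R']),np.array(c['t'])
    o=obs or env.get_obs()
    Rt=Ro.from_euler('xyz',o['tool_rot'],degrees=True).as_matrix(); T=np.eye(4);T[:3,:3]=Rt;T[:3,3]=o['tool_pos']
    M=np.linalg.inv(T@np.array(c['hand_eye'])); return K,M[:3,:3],M[:3,3]
def ray(C,uv,z):
    K,R,t=C; o=-R.T@t; d=R.T@np.linalg.solve(K,[uv[0],uv[1],1]); return o+d*(z-o[2])/d[2]
def proj(C,X):
    K,R,t=C; p=K@(R@np.asarray(X)+t); return p[:2]/p[2]
E
python3 - <<'E'
from h import *
C=cal('top'); env.read_camera('top')
L={'blood_plate':.045,'blood_lid':.052,'cream_plate':.046,'reading_box':.038,'forceps':.052,'forceps_rest':.005,'forceps_grip':.052,'point_left':.03,'point_right':.03,'timer':.022,'notes_pen':.005,'calculator':.02,'slide_box':.034,'dropper':.1,'spare_dish':.014}
for k,z in L.items():
    for r in env.outline_of('top',k)[:3]:
        print(k,round(r['p'],2),np.round(r['xy'],1),r['mask'].sum(),np.round(ray(C,r['xy'],z),3))
im=env.read_camera('top')
cv2.imwrite('pics/t1.png',cv2.resize(im[140:270,150:400,::-1],None,fx=3.2,fy=3.2,interpolation=cv2.INTER_CUBIC))
E
```

```text
blood_lid 0.57 [256.  191.6] 353 [0.562 0.202 0.052]
blood_lid 0.52 [371.7 215.8] 927 [ 0.46  -0.155  0.052]
blood_lid 0.32 [287.9 180.3] 327 [0.592 0.099 0.052]
cream_plate 0.72 [327.2 193.5] 270 [ 0.542 -0.022  0.046]
cream_plate 0.64 [291.7 182.1] 282 [0.587 0.088 0.046]
reading_box 0.92 [278.3 190.8] 1160 [0.564 0.133 0.038]
forceps 0.56 [377.2 207.7] 110 [ 0.485 -0.175  0.052]
forceps_rest 0.77 [371.4 214.4] 836 [ 0.473 -0.162  0.005]
timer 0.72 [296.2 256.1] 402 [0.354 0.088 0.022]
calculator 0.75 [202.2 221.5] 1704 [0.484 0.381 0.02 ]
slide_box 0.72 [434.3 242.2] 929 [ 0.367 -0.345  0.034]
slide_box 0.65 [292.5 185. ] 333 [0.581 0.086 0.034]
dropper 0.73 [373.2 217. ] 849 [ 0.448 -0.152  0.1  ]
dropper 0.6 [220.5 161.6] 159 [0.652 0.3   0.1  ]
spare_dish 0.7 [436.9 242.2] 889 [ 0.368 -0.36   0.014]
spare_dish 0.63 [335.2 151.9] 249 [ 0.691 -0.061  0.014]
```

View pics/t1.png

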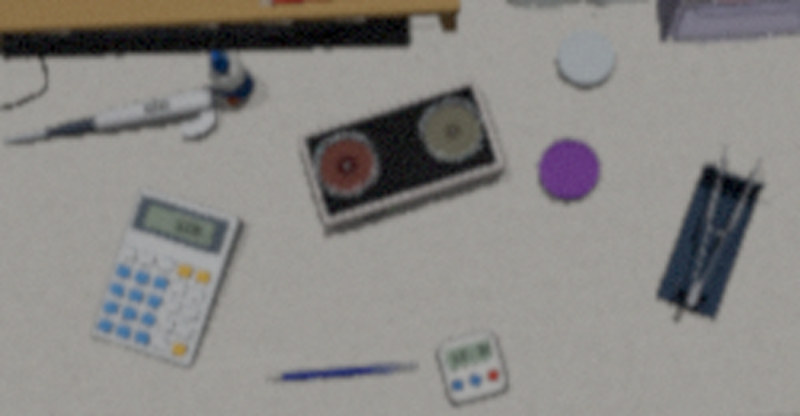

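```bash
cat >> h.py <<'E'
def plan(goal,yaw,n,start=None):
    """rows with tool pointing down; returns rounded rows; residual carries"""
    o=env.get_obs(); p=np.array(o['tool_pos']) if start is None else np.array(start[0]); y=o['tool_rot'][2] if start is None else start[1]
    rows=[]
    for i in range(n):
        tgt=p+(np.array(goal)-p)/(n-i); dy=round((y-yaw)/(n-i),1)
        R=Ro.from_euler('xyz',[-90,0,y],degrees=True).as_matrix()
        s=np.round(R.T@(tgt-p)*1e3,0 if i<n-1 else 1); p=p+R@s/1e3; y-=dy
        rows.append([[float(v) for v in s],[0,float(dy),0]])
    print(str(rows).replace(' ','').replace('.0,',',').replace('.0]',']')); print('end',np.round(p,4),round(y,2))
E
python3 - <<'E'
from h import *
plan((.514,.188,.17),-74,18)
E
```

```text
[[[-18,3,-25],[0,8.3,0]],[[-15,3,-27],[0,8.3,0]],[[-11,3,-29],[0,8.3,0]],[[-6,3,-30],[0,8.3,0]],[[-2,3,-31],[0,8.2,0]],[[3,3,-31],[0,8.3,0]],[[7,3,-30],[0,8.2,0]],[[11,3,-29],[0,8.3,0]],[[15,3,-27],[0,8.2,0]],[[19,3,-24],[0,8.3,0]],[[22,3,-22],[0,8.2,0]],[[25,3,-18],[0,8.3,0]],[[27,3,-14],[0,8.2,0]],[[29,3,-10],[0,8.3,0]],[[31,3,-6],[0,8.2,0]],[[31,3,-2],[0,8.3,0]],[[31,2,3],[0,8.2,0]],[[29.9,2.6,7.4],[0,8.3,0]]]
end [0.514 0.188 0.17 ] -74.04
```

Request:
{"method": "carry_out", "body": {"targets": [[[-18,3,-25],[0,8.3,0]],[[-15,3,-27],[0,8.3,0]],[[-11,3,-29],[0,8.3,0]],[[-6,3,-30],[0,8.3,0]],[[-2,3,-31],[0,8.2,0]],[[3,3,-31],[0,8.3,0]],[[7,3,-30],[0,8.2,0]],[[11,3,-29],[0,8.3,0]],[[15,3,-27],[0,8.2,0]]], "jaw": 1}}

```text
time_s: 1.9
tool_pos: [0.3439, 0.4065, 0.1957]
tool_rot: [-90.0, -0.0, -0.1]
force: [0.2, 0.1, 0.4]
grip_width: 0.0871
```

Request:
{"method": "carry_out", "body": {"targets": [[[19,3,-24],[0,8.3,0]],[[22,3,-22],[0,8.2,0]],[[25,3,-18],[0,8.3,0]],[[27,3,-14],[0,8.2,0]],[[29,3,-10],[0,8.3,0]],[[31,3,-6],[0,8.2,0]],[[31,3,-2],[0,8.3,0]],[[31,2,3],[0,8.2,0]],[[30,3,7],[0,8.3,0]],[[0,0,0],[0,0,0]],[[0,0,0],[0,0,0]]]}}

```text
time_s: 3.0
tool_pos: [0.5138, 0.1872, 0.1696]
tool_rot: [-90.0, 0.0, -74.1]
force: [-0.9, 0.9, 0.9]
grip_width: 0.0869
```

```bash
python3 - <<'E'
from h import *
o=env.get_obs(); print(o['time_s'],o['tool_pos'],o['tool_rot'],np.round(o['qpos'],1),o['grip_width'])
im=env.read_camera('wrist'); cv2.imwrite('pics/w1.png',im[:,:,::-1])
C=cal('wrist',o)
for k,z in {'blood_plate':.0435,'blood_lid':.053,'cream_plate':.053,'blood_plate_zone':.0435}.items():
    for r in env.outline_of('wrist',k)[:2]:
        print(k,round(r['p'],2),np.round(r['xy'],1),r['mask'].sum(),np.round(ray(C,r['xy'],z),4))
E
```

```text
3.0 [0.51384393 0.18724816 0.1695847 ] [-9.00046131e+01  1.87574903e-02 -7.40791299e+01] [-48.5   8.   28.1 103.   -4.   70.  -93.3] 0.08688232234899444
blood_lid 0.88 [324.9 129.2] 5088 [0.5658 0.1985 0.053 ]
cream_plate 0.76 [541.2 199.5] 3279 [0.56   0.0058 0.053 ]
cream_plate 0.57 [457.8 129. ] 5015 [0.5954 0.0956 0.053 ]
```

View pics/w1.png

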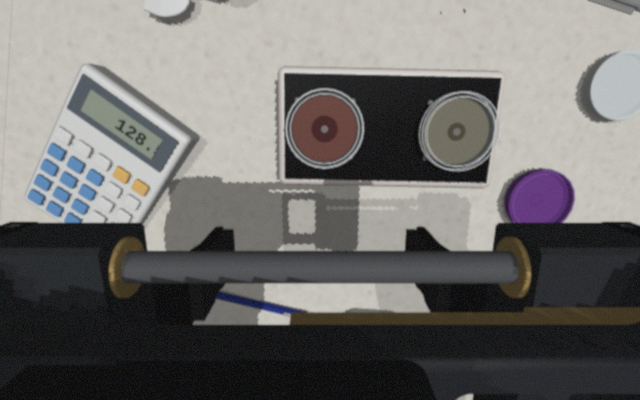

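```bash
python3 - <<'E'
from h import *
C=cal('wrist'); im=cv2.imread('pics/w1.png')
c=im[60:200,260:510]; cv2.imwrite('pics/w1c.png',cv2.resize(c,None,fx=3.2,fy=3.2,interpolation=cv2.INTER_CUBIC))
r=env.outline_of('wrist','blood_lid')[0]['mask']
cn=max(cv2.findContours(r.astype('uint8'),cv2.RETR_EXTERNAL,cv2.CHAIN_APPROX_NONE)[0],key=len); print(cv2.fitEllipse(cn))
# red lawn centroid
f=im.astype(int); m=((f[:,:,2]-f[:,:,1])>25).astype('uint8'); m[:80]=0;m[170:]=0;m[:,:280]=0;m[:,375:]=0
cn=cv2.convexHull(np.argwhere(m)[:,::-1].astype(np.int32)); e=cv2.fitEllipse(cn); print(e)
print('lawn centre',ray(C,e[0],.0435),'width mm',(ray(C,(e[0][0]+e[1][1]/2,e[0][1]),.0435)-ray(C,(e[0][0]-e[1][1]/2,e[0][1]),.0435)))
# box edges
g=ray(C,(280,70),.038),ray(C,(502,74),.038); print(g, np.degrees(np.arctan2(*(g[0]-g[1])[[1,0]])), np.linalg.norm(g[0]-g[1]))
E
```

```text
((324.6753234863281, 128.4347686767578), (78.6231689453125, 80.6087875366211), 20.78809928894043)
((324.14727783203125, 127.93212890625), (63.75577926635742, 65.04678344726562), 1.3960915803909302)
lawn centre [0.56549088 0.20108053 0.0435    ] width mm [ 0.01504954 -0.05207346  0.        ]
(array([0.59975197, 0.24856614, 0.038     ]), array([0.64716759, 0.07334713, 0.038     ])) 105.14202427249819 0.1815211911197292
```

View pics/w1c.png

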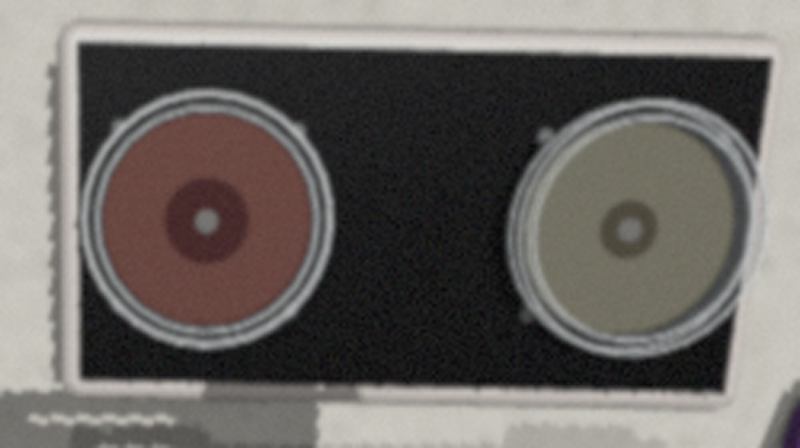

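```bash
python3 - <<'E'
from h import *
o=env.get_obs(); print(o['time_s'],o['tool_pos'],o['tool_rot'])
C=cal('wrist',o)
print('lid',ray(C,(324.68,128.43),.052),ray(C,(324.7,128.8),.052),'disc',ray(C,(324.4,129.4),.0435),'lawn',ray(C,(324.15,127.9),.0435))
print('cream disc',ray(C,(260+630/3.2,60+230/3.2),.0435))
E
```

```text
3.3 [0.51320584 0.18880301 0.16966644] [-8.99915928e+01  2.44871561e-02 -7.39123985e+01]
lid [0.56566655 0.2005605  0.052     ] [0.56538927 0.20046249 0.052     ] disc [0.56451653 0.20033816 0.0435    ] lawn [0.56563588 0.20088255 0.0435    ]
cream disc [0.59325707 0.09342745 0.0435    ]
```

```bash
python3 - <<'E'
from h import *
plan((.5655,.2003,.08),-75,5)
E
```

```text
[[[1,18,11],[0,0.2,0]],[[1,18,11],[0,0.2,0]],[[0,18,10],[0,0.2,0]],[[1,18,11],[0,0.2,0]],[[0.1,17.7,10.4],[0,0.3,0]]]
end [0.5655 0.2003 0.08  ] -75.01
```

Request:
{"method": "carry_out", "body": {"targets": [[[1,18,11],[0,0.2,0]],[[1,18,11],[0,0.2,0]],[[0,18,10],[0,0.2,0]],[[1,18,11],[0,0.2,0]],[[0,18,10],[0,0.2,0]],[[0,8,0],[0,0,0]],[[0,8,0],[0,0,0]],[[0,6,0],[0,0,0]],[[0,6,0],[0,0,0]],[[0,5,0],[0,0,0]],[[0,4,0],[0,0,0]],[[0,0,0],[0,0,0]]], "jaw": 1}}

```text
time_s: 4.5
tool_pos: [0.5652, 0.199, 0.0422]
tool_rot: [-90.0, -0.0, -75.0]
force: [-0.8, -0.8, -0.5]
grip_width: 0.0867
```

```bash
python3 - <<'E'
from h import *
o=env.get_obs(); print(o['time_s'],o['tool_pos'],o['tool_rot'],o['force'])
R=Ro.from_euler('xyz',o['tool_rot'],degrees=True).as_matrix(); print(R.T@(np.array([.5655,.2003,.042])-o['tool_pos'])*1e3)
im=env.read_camera('wrist'); cv2.imwrite('pics/w2.png',im[:,:,::-1])
E
```

```text
4.5 [0.56519205 0.19896078 0.04218398] [-9.00347699e+01 -5.31240543e-04 -7.50410249e+01] [-0.75664389 -0.75370741 -0.47895296]
[-1.21434613  0.18357406  0.64331693]
```

View pics/w2.png

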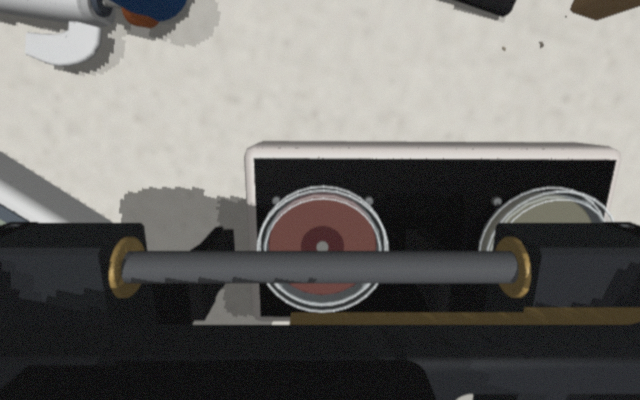

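Request:
{"method": "carry_out", "body": {"targets": [[[1,0,0],[0,0,0]],[[0,0,0],[0,0,0]],[[0,0,0],[0,0,0]],[[0,0,0],[0,0,0]],[[0,0,0],[0,0,0]],[[0,0,0],[0,0,0]],[[0,0,0],[0,0,0]]], "jaw": 0.6, "squeeze": 8}}

```text
time_s: 5.25
tool_pos: [0.5659, 0.1981, 0.0427]
tool_rot: [-90.0, 0.0, -75.0]
force: [-0.8, -0.4, 1.3]
grip_width: 0.0638
```

Request:
{"method": "carry_out", "body": {"targets": [[[0,-2,0],[0,0,0]],[[0,-3,0],[0,0,0]],[[0,-5,0],[0,0,0]],[[0,-8,0],[0,0,0]],[[0,-10,0],[0,0,0]],[[0,-12,0],[0,0,0]],[[0,0,0],[0,0,0]]]}}

```text
time_s: 5.95
tool_pos: [0.5675, 0.1986, 0.0852]
tool_rot: [-89.8, 0.1, -75.0]
force: [0.2, -0.1, -0.0]
grip_width: 0.0636
```

```bash
python3 - <<'E'
from h import *
o=env.get_obs(); print(o['time_s'],o['tool_pos'],o['tool_rot'],o['grip_width'])
im=env.read_camera('wrist'); cv2.imwrite('pics/w3.png',im[:,:,::-1])
plan((.455,.075,.05),-75,9)
E
```

```text
5.95 [0.56749199 0.1986152  0.0852327 ] [-8.97523925e+01  5.40485383e-02 -7.50447423e+01] 0.06356960473120332
[[[10,4,-16],[0,-0,0]],[[10,4,-15],[0,-0,0]],[[10,4,-16],[0,-0,0]],[[10,4,-15],[0,-0,0]],[[10,4,-16],[0,-0,0]],[[10,4,-15],[0,-0,0]],[[10,3,-16],[0,-0,0]],[[10,4,-15],[0,-0,0]],[[10.4,3.1,-15.9],[0,-0,0]]]
end [0.455 0.075 0.05 ] -75.04
```

View pics/w3.png

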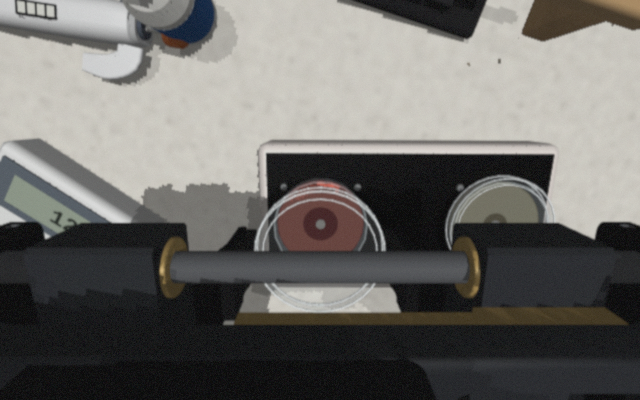

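Request:
{"method": "carry_out", "body": {"targets": [[[10,0,-16],[0,0,0]],[[10,0,-15],[0,0,0]],[[10,0,-16],[0,0,0]],[[10,0,-15],[0,0,0]],[[10,0,-16],[0,0,0]],[[10,8,-15],[0,0,0]],[[10,14,-16],[0,0,0]],[[10,14,-15],[0,0,0]],[[10,14,-16],[0,0,0]],[[0,10,0],[0,0,0]],[[0,6,0],[0,0,0]],[[0,0,0],[0,0,0]]]}}

```text
time_s: 7.2
tool_pos: [0.4541, 0.0756, 0.0161]
tool_rot: [-90.0, -0.0, -75.0]
force: [0.3, 0.4, -0.9]
grip_width: 0.0638
```

```bash
python3 - <<'E'
from h import *
o=env.get_obs(); print(o['time_s'],o['tool_pos'],o['tool_rot'],o['grip_width'],o['force'])
im=env.read_camera('wrist'); cv2.imwrite('pics/w4.png',im[:,:,::-1])
o=env.get_obs(); print(o['time_s'],o['tool_pos'],o['tool_rot'],o['grip_width'],o['force'])
E
```

```text
7.2 [0.45408517 0.07558322 0.01610216] [-9.00240663e+01 -1.80526371e-02 -7.50025615e+01] 0.06377531110879069 [ 0.30062989  0.41349172 -0.90137136]
7.25 [0.45451129 0.07570482 0.01659606] [-8.99789995e+01 -1.91332928e-02 -7.49892675e+01] 0.06359121805430953 [ 0.06193745 -0.07190603 -1.13981234]
```

View pics/w4.png

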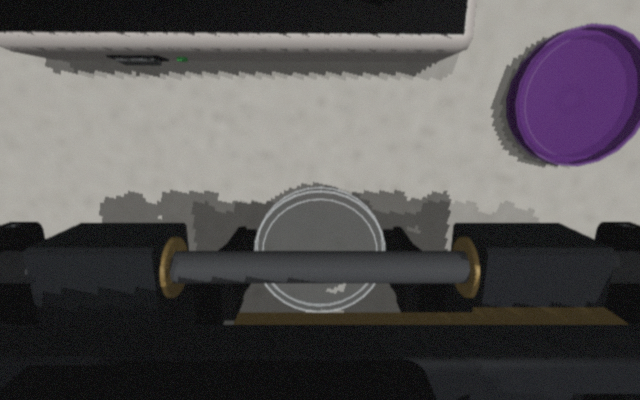

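Request:
{"method": "carry_out", "body": {"targets": [[[0,4,0],[0,0,0]],[[0,3,0],[0,0,0]],[[0,2,0],[0,0,0]],[[0,1.5,0],[0,0,0]],[[0,1,0],[0,0,0]],[[0,1,0],[0,0,0]],[[0,0,0],[0,0,0]],[[0,0,0],[0,0,0]]]}}

```text
time_s: 8.05
tool_pos: [0.4538, 0.075, 0.0041]
tool_rot: [-90.0, 0.0, -75.0]
force: [-0.0, -0.4, -1.3]
grip_width: 0.0639
```

Request:
{"method": "carry_out", "body": {"targets": [[[0,0.7,0],[0,0,0]],[[0,0.5,0],[0,0,0]],[[0,0,0],[0,0,0]],[[0,0,0],[0,0,0]]]}}

```text
time_s: 8.45
tool_pos: [0.4538, 0.075, 0.0029]
tool_rot: [-90.0, 0.0, -75.0]
force: [0.5, -0.7, -1.1]
grip_width: 0.0637
```

Request:
{"method": "carry_out", "body": {"targets": [[[0,0.5,0],[0,0,0]],[[0,0,0],[0,0,0]],[[0,0,0],[0,0,0]]]}}

```text
time_s: 8.75
tool_pos: [0.4538, 0.075, 0.0024]
tool_rot: [-90.0, 0.0, -75.0]
force: [0.4, -1.5, -0.1]
grip_width: 0.0637
```

Request:
{"method": "carry_out", "body": {"targets": [[[0,0.5,0],[0,0,0]],[[0,0,0],[0,0,0]],[[0,0,0],[0,0,0]]]}}

```text
time_s: 9.05
tool_pos: [0.4538, 0.075, 0.0019]
tool_rot: [-90.0, 0.0, -75.0]
force: [0.4, -0.3, -0.1]
grip_width: 0.0636
```

Request:
{"method": "carry_out", "body": {"targets": [[[0,0.5,0],[0,0,0]],[[0,0,0],[0,0,0]],[[0,0,0],[0,0,0]]]}}

```text
time_s: 9.35
tool_pos: [0.4538, 0.075, 0.0013]
tool_rot: [-90.0, -0.0, -75.0]
force: [0.4, -0.1, -0.9]
grip_width: 0.0637
```

Request:
{"method": "carry_out", "body": {"targets": [[[0,0.5,0],[0,0,0]],[[0,0,0],[0,0,0]],[[0,0,0],[0,0,0]]]}}

```text
time_s: 9.65
tool_pos: [0.4537, 0.075, 0.0008]
tool_rot: [-90.0, 0.0, -75.0]
force: [0.2, -0.1, 0.5]
grip_width: 0.0631
```

```bash
python3 - <<'E'
from h import *
for i in range(3):
    o=env.get_obs(); print(o['time_s'],o['tool_pos'],o['tool_rot'],o['grip_width'],o['force'])
    im=env.read_camera('scene')
C=cal('scene');u=proj(C,[.454,.075,.004]).astype(int);print(u)
cv2.imwrite('pics/s5.png',cv2.resize(im[u[1]-40:u[1]+30,u[0]-50:u[0]+50,::-1],None,fx=7,fy=7,interpolation=cv2.INTER_CUBIC))
E
```

```text
9.65 [0.45374229 0.07497709 0.00083474] [-9.00019852e+01  4.17305542e-03 -7.50460449e+01] 0.06312749737086225 [ 0.20443931 -0.14482232  0.46918857]
9.7 [0.45380361 0.07498605 0.00085653] [-8.99972540e+01  2.48153246e-03 -7.50438915e+01] 0.06352369748067045 [ 0.61638984  0.01310539 -0.36677354]
9.75 [0.45381604 0.07502388 0.00086701] [-8.99940805e+01  3.32983129e-03 -7.50423158e+01] 0.06388147758400776 [ 0.51132534  0.7168845  -0.11167305]
[290 224]
```

View pics/s5.png

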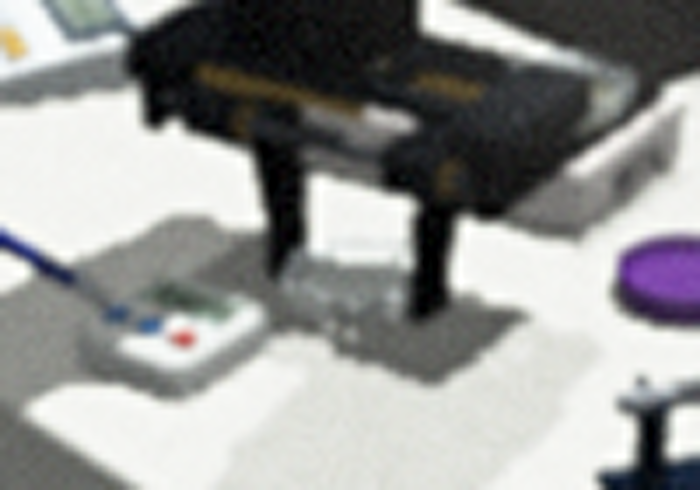

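Request:
{"method": "carry_out", "body": {"targets": [[[0,0,0],[0,0,0]],[[0,0,0],[0,0,0]],[[0,0,0],[0,0,0]],[[0,0,0],[0,0,0]],[[0,-4,0],[0,0,0]],[[0,-10,0],[0,0,0]],[[0,-20,0],[0,0,0]],[[0,-30,0],[0,0,0]],[[0,-30,0],[0,0,0]]], "jaw": 0.85}}

```text
time_s: 10.7
tool_pos: [0.4536, 0.0747, 0.0964]
tool_rot: [-90.0, -0.0, -75.1]
force: [0.5, 0.5, 0.3]
grip_width: 0.0743
```

```bash
python3 - <<'E'
from h import *
o=env.get_obs(); print(o['time_s'],o['tool_pos'],o['tool_rot'],o['grip_width'])
im=env.read_camera('wrist'); cv2.imwrite('pics/w6.png',im[:,:,::-1])
im=env.read_camera('top'); cv2.imwrite('pics/t6.png',cv2.resize(im[170:260,320:420,::-1],None,fx=6,fy=6,interpolation=cv2.INTER_CUBIC))
E
```

```text
10.7 [0.4536364  0.07469495 0.09644522] [-8.99990011e+01 -1.11372157e-02 -7.50688829e+01] 0.07433403197009922
```

View pics/w6.png

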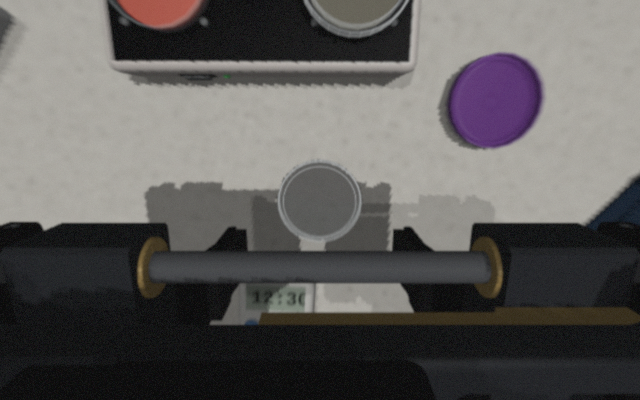

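View pics/t6.png

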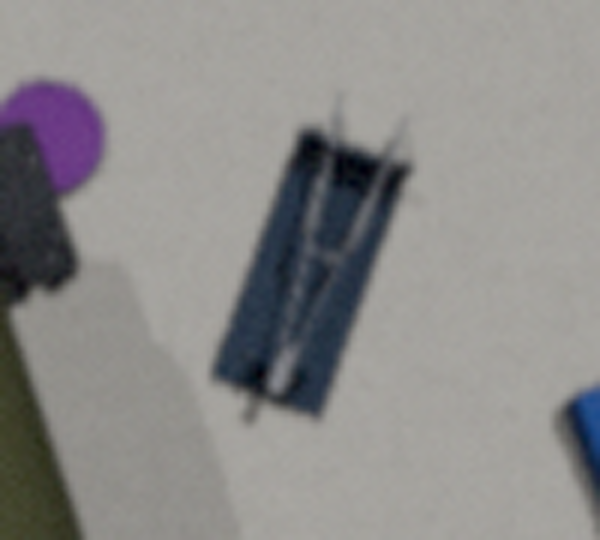

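```bash
python3 - <<'E'
from h import *
C=cal('top'); f=lambda c:(320+c[0]/6,170+c[1]/6)
F=[ray(C,f(c),.005) for c in [(303,130),(410,165),(213,380),(320,415)]]; print(np.round(F,4))
fr=(F[0]+F[1])/2; re=(F[2]+F[3])/2; d=fr-re; print(np.linalg.norm(d),np.degrees(np.arctan2(d[1],d[0])))
pl,pr,t=ray(C,f((338,97)),.03),ray(C,f((403,120)),.03),ray(C,f((248,420)),.052); print(pl,pr,t,np.linalg.norm(pl-pr))
d=(pl+pr)/2-t; d[2]=0; print(np.linalg.norm(d),np.degrees(np.arctan2(d[1],d[0]))); u=d/np.linalg.norm(d); g=(pl+pr)/2-.07*u; print('grip',g, t+.101*u)
y=np.degrees(np.arctan2(u[1],u[0])); g2=g-.03*u
plan((g2[0],g2[1],.16),y-90,8)
E
```

```text
[[ 0.5487 -0.1669  0.005 ]
 [ 0.5251 -0.2233  0.005 ]
 [ 0.4147 -0.1052  0.005 ]
 [ 0.3921 -0.1605  0.005 ]]
0.14726211159982744 -24.98368166545071
[ 0.55969745 -0.18341161  0.03      ] [ 0.54462108 -0.21701322  0.03      ] [ 0.38695496 -0.11602575  0.052     ] 0.03682886361722002
0.18541806119122378 -27.00299105854542
grip [ 0.48979047 -0.16842983  0.03      ] [ 0.47694422 -0.16188349  0.052     ]
[[[28,-8,-7],[0,5.2,0]],[[29,-7,-4],[0,5.2,0]],[[29,-8,-2],[0,5.3,0]],[[29,-7,1],[0,5.2,0]],[[28,-8,4],[0,5.3,0]],[[28,-7,6],[0,5.2,0]],[[27,-8,9],[0,5.3,0]],[[26.6,-7.5,11.8],[0,5.2,0]]]
end [ 0.4631 -0.1548  0.16  ] -116.96
```

Request:
{"method": "carry_out", "body": {"targets": [[[28,-8,-7],[0,5,0]],[[29,-7,-4],[0,5,0]],[[29,-8,-2],[0,5,0]],[[29,-7,1],[0,5,0]],[[28,-8,4],[0,5,0]],[[28,-7,6],[0,5,0]],[[27,-8,9],[0,5,0]],[[27,-7,12],[0,5,0]],[[0,0,0],[0,0,0]],[[0,0,0],[0,0,0]],[[0,0,0],[0,0,0]]], "jaw": 0.6}}

```text
time_s: 11.9
tool_pos: [0.4628, -0.1546, 0.1544]
tool_rot: [-90.1, 0.0, -114.9]
force: [-0.5, -1.1, 0.3]
grip_width: 0.0523
```

```bash
python3 - <<'E'
from h import *
o=env.get_obs(); print(o['time_s'],o['tool_pos'],o['tool_rot'],o['grip_width'])
im=env.read_camera('wrist'); cv2.imwrite('pics/w7.png',im[:,:,::-1]); cv2.imwrite('pics/w7c.png',cv2.resize(im[0:240,190:460,::-1],None,fx=2.5,fy=2.5,interpolation=cv2.INTER_CUBIC))
o2=env.get_obs();print(o2['tool_pos'],o2['tool_rot'])
C=cal('wrist',o2)
for k,z in {'forceps_grip':.052,'point_left':.03,'point_right':.03,'forceps':.052,'forceps_rest':.005}.items():
    for r in env.outline_of('wrist',k)[:2]:
        print(k,round(r['p'],2),np.round(r['xy'],1),r['mask'].sum(),np.round(ray(C,r['xy'],z),4))
E
```

```text
11.9 [ 0.46278945 -0.15464308  0.15441015] [-9.00649592e+01  2.37517073e-02 -1.14924394e+02] 0.05229071286405926
[ 0.46283252 -0.1545261   0.15438699] [-9.00634027e+01  1.57105646e-02 -1.14900588e+02]
forceps_grip 0.7 [335.  147.9] 1454 [ 0.4932 -0.1814  0.052 ]
point_left 0.63 [306.  153.3] 708 [ 0.4969 -0.1573  0.03  ]
point_right 0.73 [337.3 151.1] 874 [ 0.4875 -0.182   0.03  ]
forceps 0.66 [306.8 157.4] 1318 [ 0.4958 -0.1584  0.052 ]
forceps_rest 0.94 [322.5 166.9] 9967 [ 0.4769 -0.1636  0.005 ]
```

View pics/w7c.png

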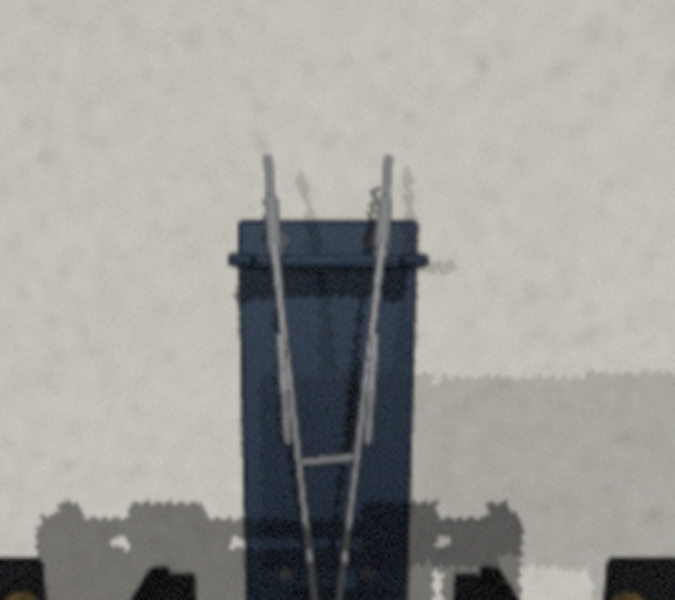

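```bash
python3 - <<'E'
from h import *
C=cal('wrist'); o=env.get_obs(); f=lambda a,b:(190+a/2.5,b/2.5)
pl,pr=ray(C,f(268,157),.03),ray(C,f(389,157),.03); ga=ray(C,f(327.5,389),.052); gf=ray(C,f(328,335),.052);gb=ray(C,f(328,443),.052)
g1,g2=ray(C,f(281,389),.052),ray(C,f(374,389),.052)
br=ray(C,f(329,461),.052)
m=(pl+pr)/2; d=m-ga; print(pl,pr,np.linalg.norm(pl-pr)); print('grip',ga,'len',np.linalg.norm(gf-gb),'w',np.linalg.norm(g1-g2)); print(np.linalg.norm(d[:2]),np.degrees(np.arctan2(d[1],d[0])), (pl-pr)[:2], np.degrees(np.arctan2((pl-pr)[1],(pl-pr)[0]))-90)
u=np.array([np.cos(np.radians(-25)),np.sin(np.radians(-25)),0])
for e in (-88,36): pass
# rest front upright y check
a,b=ray(C,f(231,260),.056),ray(C,f(428,260),.056); print('upright',(a+b)/2,np.linalg.norm(a-b), ((a+b)/2-ga)[:2]@u[:2])
up=(a+b)/2-.036*u; print('grip from upright',up,'from tips',m-.07*u)
E
```

```text
[ 0.56476821 -0.18263531  0.03      ] [ 0.5485771  -0.21741147  0.03      ] 0.038360565133195614
grip [ 0.49259946 -0.1698441   0.052     ] len 0.03372736613173988 w 0.029044005035278805
0.07082488512742918 -25.221033808866345 [0.01619111 0.03477616] -24.96577531812335
upright [ 0.52749502 -0.18667349  0.056     ] 0.05842287929017581 0.03873853056102221
grip from upright [ 0.49486794 -0.17145924  0.056     ] from tips [ 0.49323111 -0.17044011  0.03      ]
```

```bash
python3 - <<'E'
from h import *
plan((.493,-.170,.08),-115,4)
E
```

```text
[[[0,19,8],[0,0,0]],[[0,19,8],[0,0,0]],[[0,18,9],[0,0,0]],[[0.7,18.7,8.4],[0,0,0]]]
end [ 0.493 -0.17   0.08 ] -114.97
```

Request:
{"method": "carry_out", "body": {"targets": [[[0,19,8],[0,0,0]],[[0,19,8],[0,0,0]],[[0,18,9],[0,0,0]],[[0.7,19,8.4],[0,0,0]],[[0,12,0],[0,0,0]],[[0,12,0],[0,0,0]],[[0,10,0],[0,0,0]],[[0,8,0],[0,0,0]],[[0,5,0],[0,0,0]],[[0,0,0],[0,0,0]],[[0,0,0],[0,0,0]]], "jaw": 0.6}}

```text
time_s: 13.3
tool_pos: [0.4933, -0.1708, 0.0332]
tool_rot: [-90.0, 0.0, -115.0]
force: [0.1, 0.7, 0.5]
grip_width: 0.0523
```

```bash
python3 - <<'E'
from h import *
o=env.get_obs(); print(o['time_s'],o['tool_pos'],o['tool_rot'],o['grip_width'],o['force'])
im=env.read_camera('wrist'); cv2.imwrite('pics/w8.png',im[:,:,::-1])
E
```

```text
13.3 [ 0.49330777 -0.17076378  0.0331911 ] [-8.99656165e+01  2.31789605e-02 -1.15045106e+02] 0.05234050047435922 [0.09491712 0.68735646 0.4658103 ]
```

View pics/w8.png

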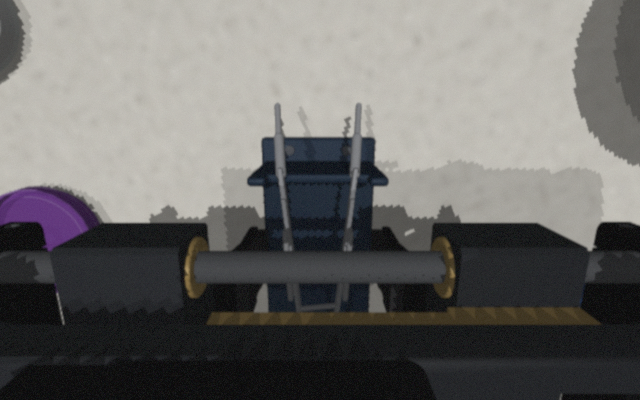

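Request:
{"method": "carry_out", "body": {"targets": [[[0,0,0],[0,0,0]],[[0,0,0],[0,0,0]],[[0,0,0],[0,0,0]],[[0,0,0],[0,0,0]],[[0,0,0],[0,0,0]],[[0,0,0],[0,0,0]],[[0,0,0],[0,0,0]],[[0,0,0],[0,0,0]]], "jaw": 0.26, "squeeze": 15}}

```text
time_s: 14.15
tool_pos: [0.4932, -0.1707, 0.033]
tool_rot: [-90.0, 0.0, -115.0]
force: [0.1, -0.4, 1.1]
grip_width: 0.0231
```

```bash
python3 - <<'E'
from h import *
o=env.get_obs(); print(o['time_s'],o['tool_pos'],o['tool_rot'],o['grip_width'],o['force'])
im=env.read_camera('wrist'); cv2.imwrite('pics/w9.png',cv2.resize(im[80:320,220:420,::-1],None,fx=3,fy=3,interpolation=cv2.INTER_CUBIC)[:600])
print(env.get_obs()['grip_width'])
E
```

```text
14.15 [ 0.49322011 -0.17071526  0.0329589 ] [-8.99809271e+01  1.04357956e-02 -1.15041137e+02] 0.023056076951760523 [ 0.05522091 -0.36069512  1.05407293]
0.022933837709131724
```

View pics/w9.png

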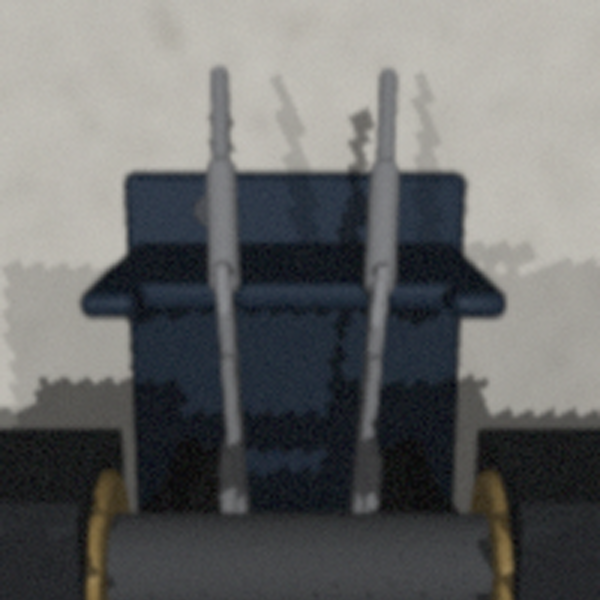

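Request:
{"method": "carry_out", "body": {"targets": [[[0,-3,0],[0,0,0]],[[0,-5,0],[0,0,0]],[[0,-8,0],[0,0,0]],[[0,-12,0],[0,0,0]],[[0,-16,0],[0,0,0]],[[0,-16,0],[0,0,0]],[[0,-12,0],[0,0,0]],[[0,-6,0],[0,0,0]],[[0,0,0],[0,0,0]],[[0,0,0],[0,0,0]]], "jaw": 0.235}}

```text
time_s: 15.2
tool_pos: [0.4928, -0.1705, 0.1105]
tool_rot: [-90.0, 0.0, -115.0]
force: [0.8, -0.3, -0.4]
grip_width: 0.0206
```

```bash
python3 - <<'E'
from h import *
o=env.get_obs(); print(o['time_s'],o['tool_pos'],o['tool_rot'],o['grip_width'],o['force'])
im=env.read_camera('wrist'); cv2.imwrite('pics/w10.png',cv2.resize(im[80:280,220:420,::-1],None,fx=3,fy=3,interpolation=cv2.INTER_CUBIC)[:600])
im=env.read_camera('scene');C=cal('scene');u=proj(C,[.493,-.17,.1]).astype(int)
cv2.imwrite('pics/s10.png',cv2.resize(im[u[1]-60:u[1]+60,u[0]-80:u[0]+80,::-1],None,fx=5,fy=5,interpolation=cv2.INTER_CUBIC))
E
```

```text
15.2 [ 0.49275482 -0.1704933   0.11052746] [-9.00310110e+01  5.33854334e-03 -1.15033716e+02] 0.020586004957501444 [ 0.81812061 -0.25908201 -0.39975942]
```

View pics/w10.png

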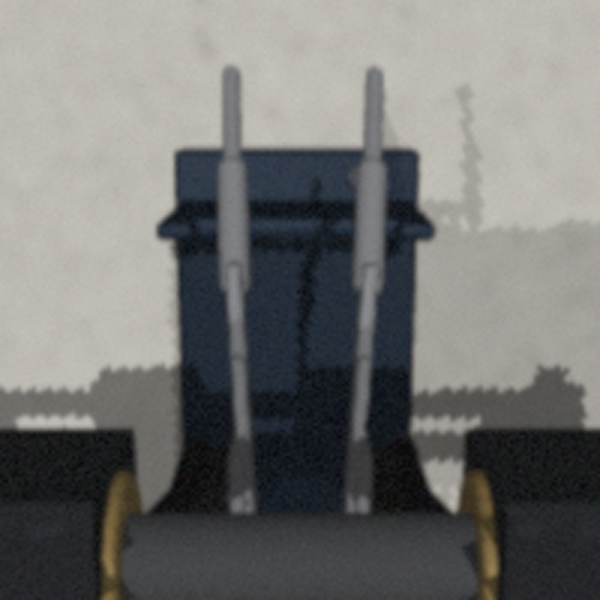

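View pics/s10.png

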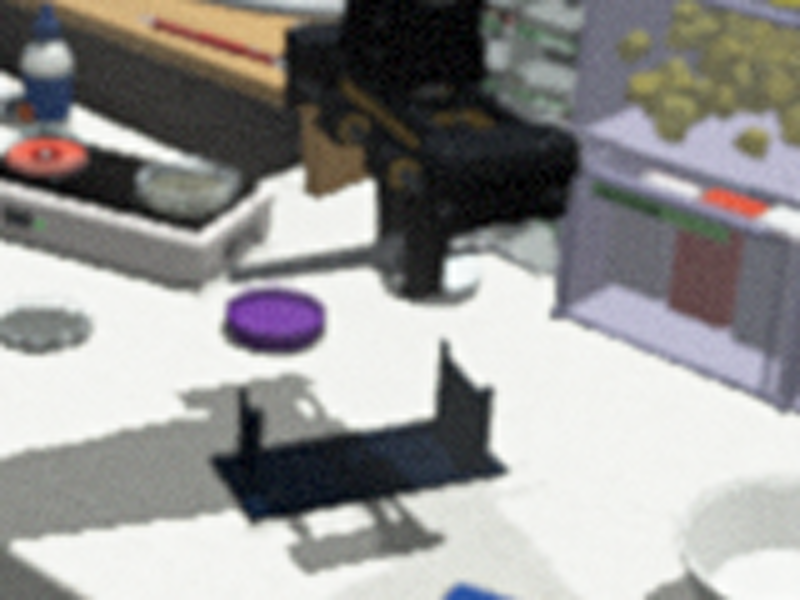

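```bash
python3 - <<'E'
from h import *
plan((.4974,.1824,.09),-75,18)
C=cal('wrist');o=env.get_obs();z=o['tool_pos'][2]-.003
R=Ro.from_euler('xyz',o['tool_rot'],degrees=True).as_matrix()
for c in [(232,70),(374,70)]:
    X=ray(C,(220+c[0]/3,80+c[1]/3),z); print(np.round(R.T@(X-o['tool_pos'])*1e3,1))
E
```

```text
[[[-18,1,-8],[0,-2.2,0]],[[-18,1,-7],[0,-2.2,0]],[[-18,1,-7],[0,-2.2,0]],[[-19,1,-6],[0,-2.2,0]],[[-19,1,-5],[0,-2.2,0]],[[-19,1,-5],[0,-2.2,0]],[[-19,1,-4],[0,-2.2,0]],[[-19,1,-3],[0,-2.2,0]],[[-20,1,-2],[0,-2.2,0]],[[-20,1,-1],[0,-2.2,0]],[[-20,1,-1],[0,-2.3,0]],[[-20,1,0],[0,-2.2,0]],[[-19,1,1],[0,-2.3,0]],[[-19,1,2],[0,-2.2,0]],[[-20,2,2],[0,-2.3,0]],[[-19,1,3],[0,-2.2,0]],[[-19,2,4],[0,-2.3,0]],[[-19.3,1.2,4.1],[0,-2.2,0]]]
end [0.4974 0.1824 0.09  ] -75.04
[-10.8   2.9  69.7]
[11.4  2.9 69.7]
```

Request:
{"method": "carry_out", "body": {"targets": [[[-10,0,-4],[0,-1,0]],[[-18,1,-8],[0,-2.2,0]],[[-18,1,-7],[0,-2.2,0]],[[-18,1,-7],[0,-2.2,0]],[[-19,1,-6],[0,-2.2,0]],[[-19,1,-5],[0,-2.2,0]],[[-19,1,-5],[0,-2.2,0]],[[-19,1,-4],[0,-2.2,0]],[[-19,1,-3],[0,-2.2,0]],[[-20,1,-2],[0,-2.2,0]],[[-20,1,-1],[0,-2.2,0]]]}}

```text
time_s: 16.4
tool_pos: [0.4932, 0.038, 0.1008]
tool_rot: [-90.0, 0.0, -91.9]
force: [0.8, 0.6, -0.0]
grip_width: 0.0208
```

```bash
python3 - <<'E'
from h import *
o=env.get_obs(); print(o['time_s'],o['grip_width'])
plan((.4974,.1824,.085),-75,8)
E
```

```text
16.4 0.020757838982420857
[[[-18,2,-0],[0,-2.1,0]],[[-18,2,1],[0,-2.1,0]],[[-18,2,1],[0,-2.1,0]],[[-18,2,2],[0,-2.1,0]],[[-18,2,3],[0,-2.1,0]],[[-18,2,3],[0,-2.1,0]],[[-18,2,4],[0,-2.1,0]],[[-16.9,1.8,4],[0,-2.2,0]]]
end [0.4974 0.1824 0.085 ] -74.96
```

Request:
{"method": "carry_out", "body": {"targets": [[[-18,2,0],[0,-2.1,0]],[[-18,2,1],[0,-2.1,0]],[[-18,2,1],[0,-2.1,0]],[[-18,2,2],[0,-2.1,0]],[[-18,2,3],[0,-2.1,0]],[[-18,2,3],[0,-2.1,0]],[[-16,2,4],[0,-2.1,0]],[[-9,2,4],[0,-2.2,0]],[[0,0,0],[0,0,0]],[[0,0,0],[0,0,0]],[[0,0,0],[0,0,0]],[[0,0,0],[0,0,0]]]}}

```text
time_s: 17.6
tool_pos: [0.5002, 0.17, 0.085]
tool_rot: [-90.0, -0.0, -75.2]
force: [0.1, 0.1, -0.0]
grip_width: 0.0205
```

```bash
python3 - <<'E'
from h import *
o=env.get_obs(); print(o['time_s'],o['tool_pos'],o['tool_rot'],o['grip_width'],o['force'])
im=env.read_camera('wrist'); cv2.imwrite('pics/w11.png',cv2.resize(im[60:260,200:440,::-1],None,fx=3,fy=3,interpolation=cv2.INTER_CUBIC)[:600])
E
```

```text
17.6 [0.50021119 0.17004355 0.08502349] [-8.99868194e+01 -1.01975924e-03 -7.52437803e+01] 0.020508837579746208 [ 0.1063072   0.14076712 -0.04809736]
```

View pics/w11.png

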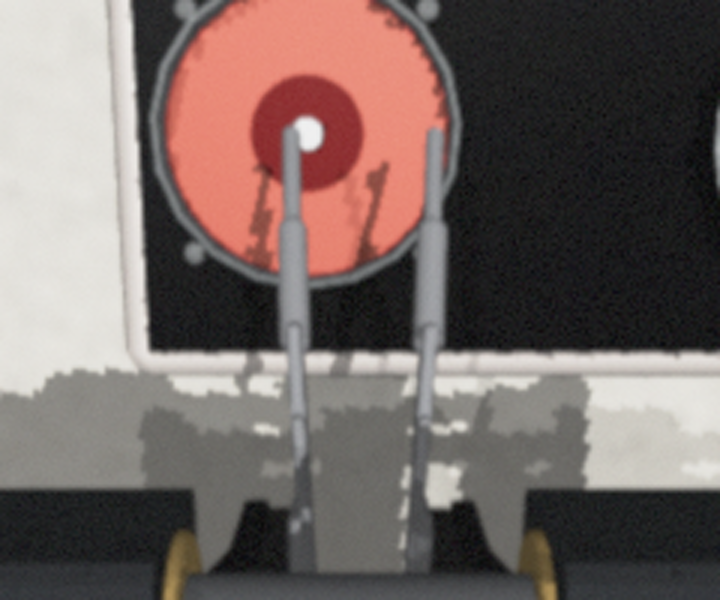

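```bash
python3 - <<'E'
from h import *
C=cal('wrist');o=env.get_obs();z=o['tool_pos'][2]-.003; p=o['tool_pos']
R=Ro.from_euler('xyz',o['tool_rot'],degrees=True).as_matrix()
f=lambda a,b:(200+a/3,60+b/3)
L,Rr=[R.T@(ray(C,f(*c),z)-p)*1e3 for c in [(291,130),(435,130)]]
D=ray(C,f(308,133),.0435); Z=np.mean([ray(C,f(*c),.0435) for c in [(251,133),(363,133)]],0)
e=[ray(C,f(*c),.0435) for c in [(251,133),(363,133)]]
print('tips',L,Rr,'disc world',D,Z,'zone dia',np.linalg.norm(e[0]-e[1])); d=R.T@(D-p)*1e3; print('move',d-(L+Rr)/2, d)
E
```

```text
tips [-11.48089607   3.01776142  70.22660636] [11.05363087  3.01605924 70.2297812 ] disc world [0.5657724  0.19856835 0.0435    ] [0.56572313 0.1987551  0.0435    ] zone dia 0.021623886974529813
move [-10.44687171  38.51231307   0.4343022 ] [-10.66050431  41.52922341  70.66249598]
```

Request:
{"method": "carry_out", "body": {"targets": [[[-5,0,0],[0,0,0]],[[-5.4,0,0.4],[0,0,0]],[[0,6,0],[0,0,0]],[[0,8,0],[0,0,0]],[[0,7,0],[0,0,0]],[[0,4,0],[0,0,0]],[[0,0,0],[0,0,0]],[[0,0,0],[0,0,0]],[[0,0,0],[0,0,0]],[[0,0,0],[0,0,0]]]}}

```text
time_s: 18.65
tool_pos: [0.498, 0.1813, 0.0602]
tool_rot: [-90.0, 0.0, -75.1]
force: [0.2, -0.4, -0.6]
grip_width: 0.0207
```

```bash
python3 - <<'E'
from h import *
o=env.get_obs(); print(o['time_s'],o['tool_pos'],o['tool_rot'],o['grip_width'],o['force'])
im=env.read_camera('wrist'); cv2.imwrite('pics/w12.png',cv2.resize(im[60:210,220:420,::-1],None,fx=4,fy=4,interpolation=cv2.INTER_CUBIC)[:600])
im=env.read_camera('scene');C=cal('scene');u=proj(C,[.565,.2,.06]).astype(int)
cv2.imwrite('pics/s12.png',cv2.resize(im[u[1]-30:u[1]+45,u[0]-50:u[0]+50,::-1],None,fx=8,fy=8,interpolation=cv2.INTER_CUBIC))
E
```

```text
18.65 [0.4980374  0.18127089 0.06020385] [-8.99574954e+01  1.14648205e-02 -7.51429371e+01] 0.020690746846841194 [ 0.24839301 -0.41172685 -0.60459768]
```

View pics/w12.png

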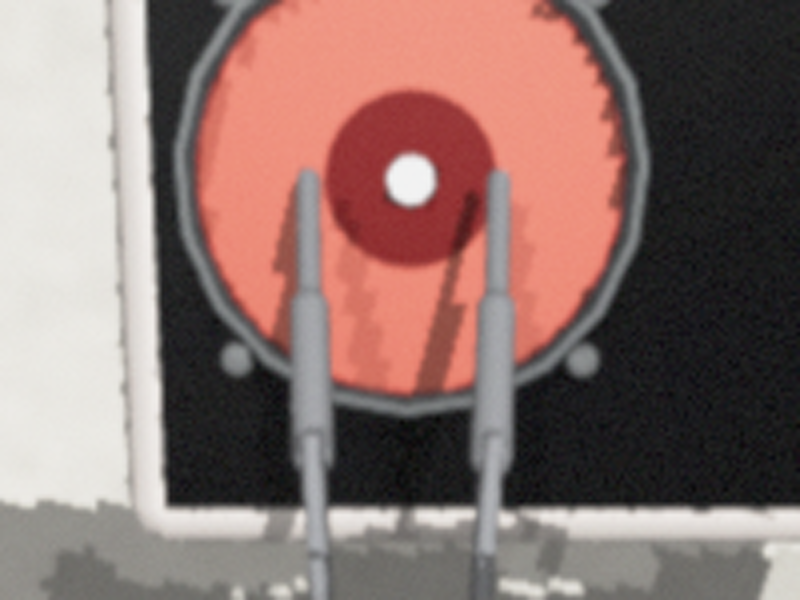

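View pics/s12.png

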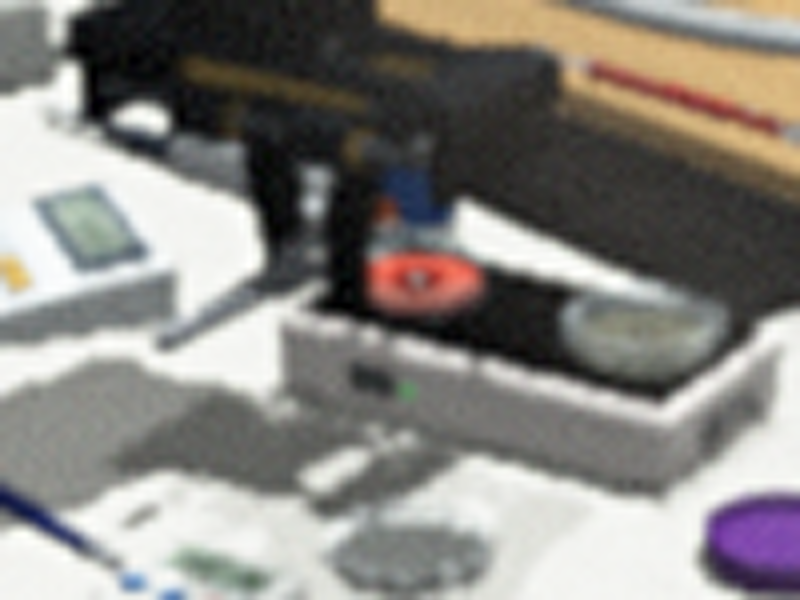

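```bash
cat > m.py <<'E'
from h import *
def meas(tl,tr,d,f,o=None):
    o=o or env.get_obs();C=cal('wrist',o);p=o['tool_pos'];z=p[2]-.003
    R=Ro.from_euler('xyz',o['tool_rot'],degrees=True).as_matrix()
    L,Q=[R.T@(ray(C,f(*c),z)-p)*1e3 for c in (tl,tr)]; D=R.T@(ray(C,f(*d),.0435)-p)*1e3
    print('tips',L,Q,'gap',np.linalg.norm(L-Q),'move',D-(L+Q)/2,'disc world',ray(C,f(*d),.0435))
E
python3 - <<'E'
from m import *
meas((308,174),(498,174),(411,180),lambda a,b:(220+a/4,60+b/4))
E
```

```text
tips [-11.48439349   3.04326753  70.15332527] [10.82120404  3.03848308 70.15639329] gap 22.305598254602007 move [ 1.06963724 13.6388729  -0.38956543] disc world [0.56556266 0.19844666 0.0435    ]
```

Request:
{"method": "carry_out", "body": {"targets": [[[1,0,-0.3],[0,0,0]],[[0,2,0],[0,0,0]],[[0,3,0],[0,0,0]],[[0,2.5,0],[0,0,0]],[[0,1.5,0],[0,0,0]],[[0,1,0],[0,0,0]],[[0,0,0],[0,0,0]],[[0,0,0],[0,0,0]],[[0,0,0],[0,0,0]],[[0,0,0],[0,0,0]]], "jaw": 0.233}}

```text
time_s: 19.75
tool_pos: [0.4978, 0.1802, 0.05]
tool_rot: [-90.0, 0.0, -75.1]
force: [0.1, -0.5, -0.4]
grip_width: 0.0203
```

```bash
python3 - <<'E'
from h import *
o=env.get_obs(); print(o['time_s'],o['tool_pos'],o['tool_rot'],o['grip_width'],o['force'])
im=env.read_camera('wrist'); cv2.imwrite('pics/w13.png',cv2.resize(im[70:170,260:380,::-1],None,fx=6,fy=6,interpolation=cv2.INTER_CUBIC)[:600])
im=env.read_camera('scene');C=cal('scene');u=proj(C,[.555,.2,.06]).astype(int)
cv2.imwrite('pics/s13.png',cv2.resize(im[u[1]-20:u[1]+30,u[0]-35:u[0]+35,::-1],None,fx=11,fy=11,interpolation=cv2.INTER_CUBIC))
E
```

```text
19.75 [0.49779249 0.18019677 0.04999451] [-8.99827777e+01  6.59560208e-03 -7.51399795e+01] 0.020315095331852374 [ 0.06511533 -0.52850752 -0.37955347]
```

View pics/w13.png

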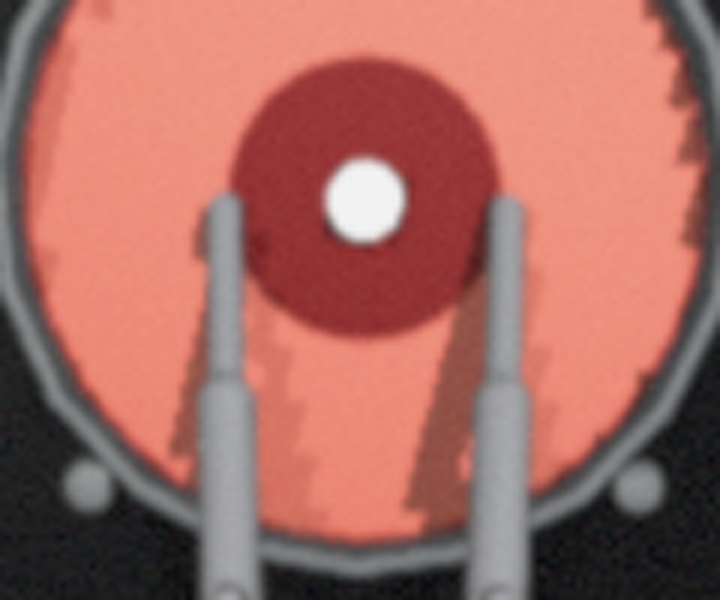

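View pics/s13.png

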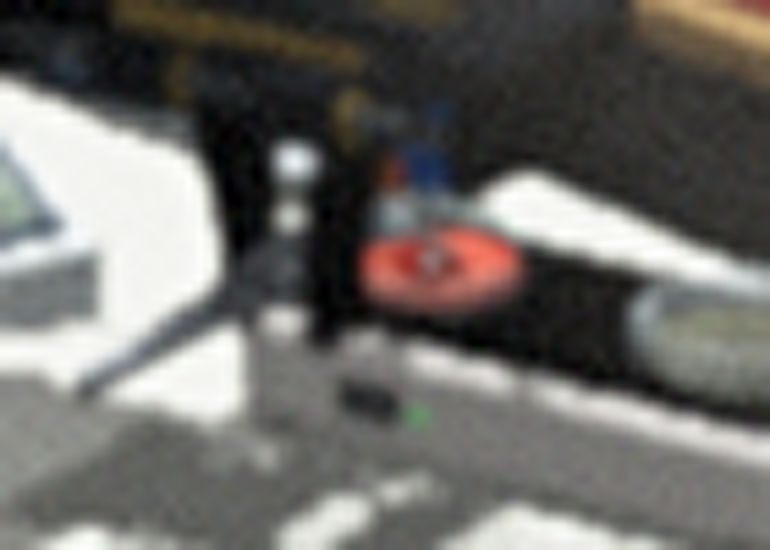

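```bash
python3 - <<'E'
from m import *
o=env.get_obs(); print(o['tool_pos'],o['grip_width'])
meas((225,197),(506,199),(366,200),lambda a,b:(260+a/6,70+b/6))
E
```

```text
[0.49774903 0.18019438 0.04995301] 0.020764009083018252
tips [-11.2431736    3.01615581  70.45410955] [10.73848853  3.013828   70.30648794] gap 21.98215793833562 move [ 0.05348837  3.45299286 -0.06161189] disc world [0.56566599 0.19842176 0.0435    ]
```

Request:
{"method": "carry_out", "body": {"targets": [[[0,0.6,0],[0,0,0]],[[0,0.6,0],[0,0,0]],[[0,0,0],[0,0,0]],[[0,0,0],[0,0,0]],[[0,0,0],[0,0,0]],[[0,0,0],[0,0,0]],[[0,0,0],[0,0,0]],[[0,0,0],[0,0,0]]]}}

```text
time_s: 20.65
tool_pos: [0.4977, 0.1802, 0.0487]
tool_rot: [-90.0, 0.0, -75.1]
force: [-0.1, -0.2, -0.8]
grip_width: 0.0206
```

```bash
python3 - <<'E'
from h import *
o=env.get_obs(); print(o['time_s'],o['tool_pos'],o['tool_rot'],o['grip_width'],o['force'])
im=env.read_camera('wrist'); cv2.imwrite('pics/w14.png',cv2.resize(im[70:170,260:380,::-1],None,fx=6,fy=6,interpolation=cv2.INTER_CUBIC)[:600])
print(env.get_obs()['joint_velocities'])
E
```

```text
20.65 [0.49771188 0.18015765 0.04868912] [-8.99954289e+01  2.88377749e-03 -7.51425836e+01] 0.020640233693192473 [-0.05086764 -0.24747179 -0.84004858]
[ 0.04363289 -0.04076407 -0.10103602  0.1042965   0.0720988  -0.08285952
  0.03333287]
```

View pics/w14.png

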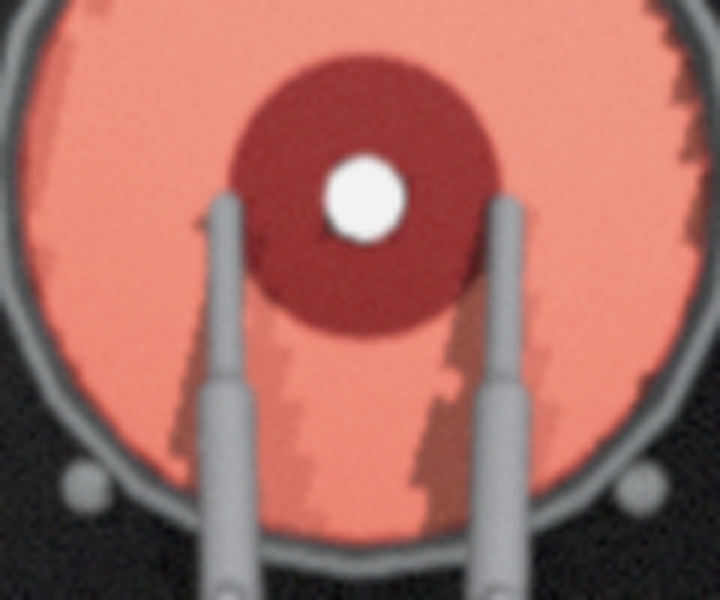

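```bash
python3 - <<'E'
from h import *
print(env.sign_off())
E
```

```text
the job is handed in; nothing more can be done
None
```

The job is handed in at about 21 s: the forceps are held with one point over each opposite edge of the blood-agar zone. The lid lies flat on the worktop in front of the reading box.

My last checks:
- **Gap and position:** about 1 mm above the final height, the wrist camera gave a gap of 22.0 mm and less than 0.1 mm offset from the disc. In the last picture, after the final lowering, the points still sit on the zone edges.
- **Grip:** the finger opening reads 20.6 mm at the end, which by your figures means a gap of about 22.2 mm, so the two checks agree to 0.2 mm.
- **Height:** the points are about 2.2 mm above the agar. This is worked out from the arm's reading and your forceps dimensions, not measured directly, so it could be off by around 1 mm.
- **Steadiness and contact:** joint speeds were about 0.1–0.2°/s or less. I saw no contact force beyond sensor noise, and the legs looked clear of the rim.

The force reading never clearly showed the lid touching down. I lowered it until the fingertips were about 0.8 mm above the worktop and then let go. It looked flat in the pictures afterwards.

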